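# Line up a ship model's hold-down strap with a drift and bolt it

## Robot

A 7-joint arm with a two-finger parallel gripper is mounted at the origin on the work surface. World frame = base frame: x ahead of the robot, y to its left, z up, the work surface at z = 0. Lengths are in m, angles in rad, forces in N, time in s.
With the tool pointing down it reaches from about 0.35 to 0.9 m from the base axis. Payload 8.1 kg.
Tool frame: the origin (TCP) lies midway between the tips of the shut fingers; the grasp point (between the pads) lies 19 mm behind it; z points along the fingers, y is the line along which they close (so a half turn about z gives the same grasp; the last joint's range is limited). The gripper opens to 92 mm and grips with 3 to 60 N. Pads are 19 mm wide; open, the fingers measure 130 mm over their backs; the gripper's body (75 mm by 190 mm) begins 47 mm behind the grasp point.
Start: joints at [-1.247, 0.434, 0.025, 1.573, -0.012, 1.134, -0.075], TCP at [0.259, 0.569, 0.227] pointing down, gripper open.
Joint ranges: [-2.62, 2.62], [-0.44, 2.09], [-1.27, 1.32], [0.08, 2.57], [-1.32, 4.46], [0.12, 2], [-2.74, 2.74]. Speed limits (rad/s): [2.22, 2.22, 3.01, 3.01, 3.14, 3.14, 3.14].

## Interface

Orientations are given as [roll, pitch, yaw] about the fixed x, y, z axes, in that order (R = Rz(yaw) Ry(pitch) Rx(roll)).
In Python, from workcell import * gives the robot as it stands.
- The arm moves only by the tool carry_out, never from a script. Its argument "deltas" is a list of rows, each an object with "translation": the shift along the tool's x, y, z in m, a list of three; "twist": the turn, a rotation vector about the tool's x, y, z in rad, a list of three; "hand": the closure, from 0 (fully open) to 1 (shut). In form: [{"translation": [tx, ty, tz], "twist": [rx, ry, rz], "hand": hand}, ...]. A call has 1 to 8 rows; each row shifts and turns the commanded pose from where the row before left it, along the tool's axes as they then stand; what a row does not reach is not made up. A row lasts 1/12 s, in which the tool goes at most 41.7 mm and 7.16 degrees, less where a joint would pass 70% of its speed; a pose out of reach is approached as far as the arm can. A call with a gripper value outside its range is refused whole. The fingers move at their own pace and stop on an object; the grip force is fixed at half the most. Time passes only in rows, so rows that do not move let the fingers close. It gives the time, the measured TCP pose, the force, the opening and the grip force at its end, in the units of the state.
- read_state(): the state, without advancing time (a new reading comes with each control period).
- grab_frame(name): name is "scene" or "top" or "wrist"; returns a dict with "color" (384x512x3 uint8, blue, green, red), "vfov" (degrees; the focal length in pixels is half the picture's height over the tangent of half this angle, whatever the lens; pixels are square), "cx", "cy" (the principal point, pixels), "view" (4x4, takes a point from world to camera coordinates). Camera axes: x right, y down, z forward; pixel columns grow to the right and rows downward; lengths in m; the calibration is good to about 2 mm. A picture is of the moment at which its call begins. There is no depth.
- sign_off(): hands the job in; it is judged then, once.
The state is a dict: "clock": time; "q": joint angles; "joint_velocities": joint speeds; "effort": joint torques, N m; "tool_pos": TCP position; "eef_rot": TCP orientation; "ft_force": force on the tool from outside, world axes, zero at the start; "torque": the same for the moment, N m; "finger_gap": finger opening in m; "grip_force": force on a finger pad.
Only numpy, scipy, OpenCV 4.12 (cv2) and the standard library are available. Lean on these libraries where they do the work, as an engineer would, in place of code of your own. Each camera call takes 0.05 s, during which the arm holds its last target. There are 200 camera calls.

## Task

The hole in the aluminium hold-down strap has slipped out of line with the hole in the wooden keel block of the ship model's stand below it. Work the red-handled tapered drift gently through both holes until its collar sits on the strap, so that it wedges the strap into line, then pull it out, put it back in a hole of the tool rack, and push the brass bolt fully home in its place and let go. Move the strap only with the drift, not with the gripper, never force anything hard, and leave everything else where it is.

Things in the scene. Friction and masses are not known exactly. Their poses are not given: they have to be found in the camera images.
- stand: Dark wooden plinth, 200 (x) x 260 (y) x 40 mm, fixed. Origin: centre of its underside; z up. A white and red ship model lies along its y axis over x = -72 to -28 mm, up to 130 mm above the table. On the +x side a pale wooden keel block, 100 x 50 x 40 mm, sits jammed in a pocket, its top level with the plinth's; it carries the bolt hole, and the strap lies on it.
- stand_hole (a point): Nominal place of the keel block's hole (14 mm across, upright, 40 mm deep), at the height of the strap's top face, 46 mm above the table; 60 mm along the stand's +x from its origin. The block does not move, but it sits up to 7 mm off nominal along the stand's x and y, either way: not measured, find the hole by feel or look. Axes as the stand's.
- strap_screw (a point): Nominal place of the screw that holds the strap on the keel block (65 mm from the hole; shares its offset). Aluminium strap, 36 wide, 6 mm thick, along x, 14 mm hole. It starts with its hole 4 to 5.5 mm beyond the block's hole along +x and up to 3 mm to either y side (not measured). It slides along x and swings about the screw, no lifting; about 5 N at its hole moves it, and it stays.
- drift: Tapered drift, about 120 g, hanging by its collar in the rack. Origin: centre of the underside of its collar (24 mm across, 5 thick); z up along the handle. Red handle 20 mm across, from 5 to 70 mm above the origin. Steel pin: 13 mm across down to 16 mm below the origin, then a straight cone to a 3 mm wide tip 42 mm below the origin.
- bolt: Plain brass bolt (no thread), about 100 g, hanging by its collar in the rack. Origin: centre of the underside of its collar (24 mm across, 5 thick); z up along the grip. Ribbed grip 18 mm across, from 5 to 50 mm above the origin. Shank 12 mm across with a slightly chamfered end, 36 mm long. Fully home, its collar lies on the strap.
- rack: Plywood tool rack, 250 (x) x 70 (y) x 60 mm, fixed. Origin: centre of its underside; z up. Three upright through holes, 17 mm across, at x = -80, 0 and +80 mm, y = 0. The drift, the bolt and an awl stand in them in any order, each with its collar on the rack's top face.
- awl: Bystander: awl with a blue handle 16 mm across, standing in the rack like the drift; handle up to 60 mm above the collar. Origin: underside of its collar.
- glue: Bystander: white glue bottle with a blue cap, 36 mm across, 100 mm high. Origin: centre of its underside.
- paint_jar: Bystander: green glass paint jar with a white cap, 40 mm across, 45 mm high. Origin: centre of its underside.
- filler_bowl: Bystander: white bowl, 80 mm across, 50 mm high, on the green mat. Origin: centre of its underside.
- black_tin: Bystander: round black tin, 100 mm across, 40 mm high. Origin: centre of its underside.
- tumbler: Bystander: clear tumbler, 70 mm across, 130 mm high. Origin: centre of its underside.
- pliers_case: Bystander: red case, 160 x 60 x 20 mm. Origin: centre of its underside.

How it is judged:
By the outcome, as a careful person would: the job done as asked, in the order asked, and still so for the second after the job is handed in, with the robot touching nothing.
It also fails if it takes over 72 s, if anything falls off the work surface, if the arm or the gripper's body presses on something with over 40 N, if the wrist force passes 120 N, or if a joint passes its speed limit or range.

## Working session

There is one attempt and no reset: what is moved stays moved. The work goes in short steps, Python scripts to look and compute and a tool call to move; the robot and the scene stay as the last step left them, time stands still between calls to the robot, and variables do not carry over. Pictures are saved under pics/ and viewed, at most 10 in all, crops included, and the job is handed in when it is done.

Besides the shell and the picture viewer there is one more tool, called by a JSON object that holds its "method" and its "body". carry_out: Moves the arm, as the interface text tells. Its arguments: {"type":"object","properties":{"deltas":{"type":"array"}},"required":["deltas"]}

```bash
mkdir -p pics; ls; cat > h.py <<'E'
from workcell import *
import numpy as np, cv2
from scipy.spatial.transform import Rotation as R
def K(f):
    h,w=f["color"].shape[:2]; return h/2/np.tan(np.radians(f["vfov"])/2)
def ray(f,u,v):
    k=K(f);V=np.array(f["view"]);d=np.array([(u-f["cx"])/k,(v-f["cy"])/k,1]);Rt=V[:3,:3]
    return -Rt.T@V[:3,3], Rt.T@d
def at(f,u,v,z):
    o,d=ray(f,u,v); return o+d*(z-o[2])/d[2]
def px(f,p):
    V=np.array(f["view"]);c=V[:3,:3]@np.array(p)+V[:3,3];k=K(f);return np.array([f["cx"]+k*c[0]/c[2],f["cy"]+k*c[1]/c[2]])
def save(f,n): np.savez(""+n+".npz",**{a:np.array(b) for a,b in f.items()})
def load(n): return dict(np.load(""+n+".npz"))
E
python3 - <<'E'
from h import *
s=read_state(); print({k:np.round(v,3) for k,v in s.items()})
fs={}
for n in("scene","top"):
    f=grab_frame(n);save(f,n);print(n,f["vfov"],f["cx"],f["cy"],np.round(f["view"],3).tolist());fs[n]=f
    cv2.imwrite(f"pics/{n}.png",cv2.resize(f["color"],(800,600),interpolation=cv2.INTER_CUBIC))
E
```

```text
pics
{'clock': np.float64(0.0), 'q': array([-1.247,  0.435,  0.025,  1.574, -0.012,  1.134, -0.075]), 'joint_velocities': array([ 0.   ,  0.001,  0.001,  0.001, -0.001, -0.   , -0.001]), 'effort': array([-1.0000e-03, -6.6783e+01,  9.8400e-01, -3.1447e+01, -6.1000e-02,
        4.3000e-02,  0.0000e+00]), 'tool_pos': array([0.259, 0.568, 0.226]), 'eef_rot': array([-3.14 ,  0.   ,  2.715]), 'ft_force': array([ 0.105, -0.117,  0.115]), 'torque': array([-0.046,  0.01 ,  0.015]), 'grip_force': np.float64(0.0), 'finger_gap': np.float64(0.091)}
scene 53.650636380857144 254.87952359477234 197.06665067002496 [[0.834, 0.552, -0.009, -0.484], [0.43, -0.66, -0.616, -0.231], [-0.347, 0.509, -0.788, 1.295], [0.0, 0.0, 0.0, 1.0]]
top 43.78300037922661 256.5850817790641 196.4960286222041 [[0.024, -1.0, -0.01, 0.003], [-0.998, -0.023, -0.062, 0.585], [0.061, 0.011, -0.998, 1.497], [0.0, 0.0, 0.0, 1.0]]
```

View pics/top.png

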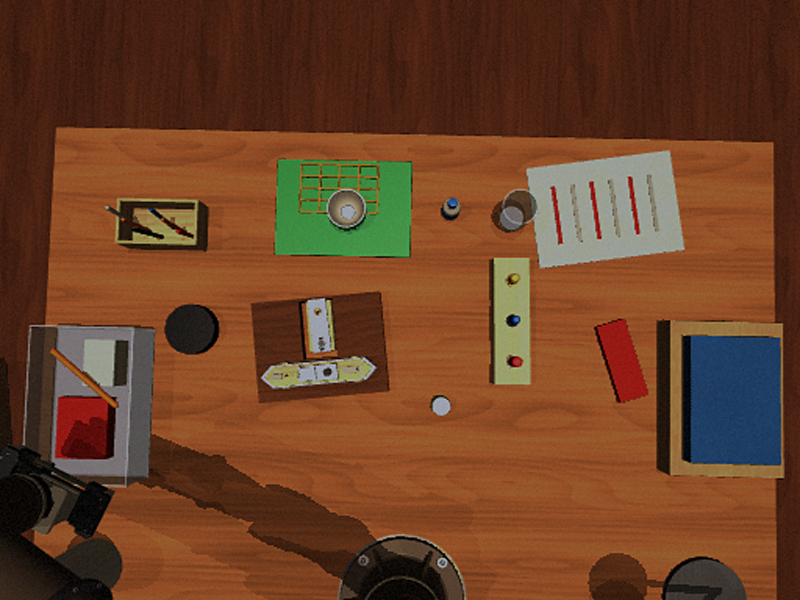

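View pics/scene.png

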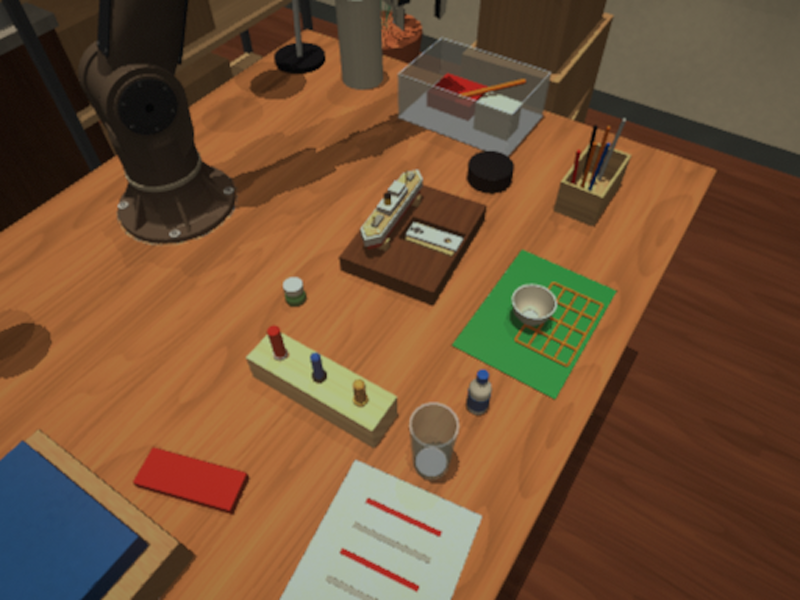

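```bash
python3 - <<'E'
from h import *
f=load("top");s=.64
P=lambda u,v,z:at(f,u*s,v*s,z)
np.set_printoptions(precision=4,suppress=True)
r=np.array([P(*c,.06) for c in((492,258),(529,258),(530,384),(493,384))]);print("rack",r.mean(0),r)
d=r[0]-r[3];print("yaw",np.arctan2(d[1],d[0]))
t=np.array([P(*c,.04) for c in((251,303),(381,292),(389,391),(259,402))]);print("stand",t.mean(0),t)
d=t[0]-t[3];print("yaw",np.arctan2(d[1],d[0])); d=t[0]-t[1];print("yawy",np.arctan2(-d[0],d[1]))
print("drift",P(515,362,.13),"awl",P(513,321,.12),"bolt",P(513,279,.11))
print("hole",P(318,312,.046),"screw",P(321,343,.046))
c=f["color"];k=c[180:255,150:260];cv2.imwrite("pics/a.png",cv2.resize(k,None,fx=5,fy=5,interpolation=cv2.INTER_CUBIC))
k=c[155:255,300:350];cv2.imwrite("pics/b.png",cv2.resize(k,None,fx=6,fy=6,interpolation=cv2.INTER_CUBIC))
a=cv2.imread("pics/a.png");b=cv2.imread("pics/b.png");b=cv2.resize(b,(188,375))
cv2.imwrite("pics/ab.png",np.hstack([a,b]))
E
```

```text
rack [ 0.5599 -0.2009  0.06  ] [[ 0.6831 -0.1615  0.06  ]
 [ 0.6848 -0.2346  0.06  ]
 [ 0.4368 -0.2399  0.06  ]
 [ 0.435  -0.1676  0.06  ]]
yaw 0.024430725436140995
stand [0.4997 0.1761 0.04  ] [[0.584  0.3171 0.04  ]
 [0.6121 0.0571 0.04  ]
 [0.4153 0.0362 0.04  ]
 [0.3873 0.294  0.04  ]]
yaw 0.11694447128471756
yawy 0.10793975168845037
drift [ 0.4796 -0.1999  0.13  ] awl [ 0.5566 -0.1965  0.12  ] bolt [ 0.6372 -0.1967  0.11  ]
hole [0.5688 0.1814 0.046 ] screw [0.5072 0.1736 0.046 ]
```

View pics/ab.png

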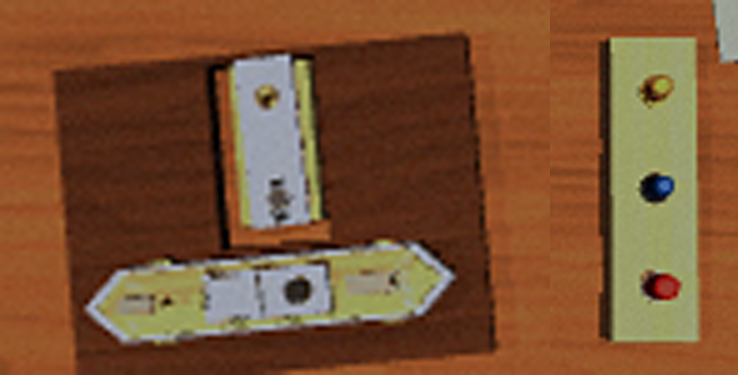

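{"method": "carry_out", "body": {"deltas": [{"translation":[0,0,-0.015],"twist":[0,0,-0.107],"hand":0},{"translation":[0,0,-0.015],"twist":[0,0,-0.107],"hand":0},{"translation":[0,0,-0.015],"twist":[0,0,-0.107],"hand":0},{"translation":[0,0,-0.015],"twist":[0,0,-0.107],"hand":0},{"translation":[0,0,-0.015],"twist":[0,0,-0.107],"hand":0},{"translation":[-0.017,-0.028,0],"twist":[0,0,0],"hand":0},{"translation":[-0.017,-0.028,0],"twist":[0,0,0],"hand":0},{"translation":[-0.017,-0.028,0],"twist":[0,0,0],"hand":0}]}}

```text
clock: 0.77
tool_pos: [0.3188, 0.49, 0.3015]
eef_rot: [-3.141, -0.0, -3.032]
ft_force: [1.5, -0.0, -0.0]
finger_gap: 0.0919
grip_force: 0.0
```

{"method": "carry_out", "body": {"deltas": [{"translation":[-0.017,-0.028,0],"twist":[0,0,0],"hand":0},{"translation":[-0.017,-0.028,0],"twist":[0,0,0],"hand":0},{"translation":[-0.017,-0.028,0],"twist":[0,0,0],"hand":0},{"translation":[-0.017,-0.028,0],"twist":[0,0,0],"hand":0},{"translation":[-0.017,-0.028,0],"twist":[0,0,0],"hand":0},{"translation":[-0.017,-0.028,0],"twist":[0,0,0],"hand":0},{"translation":[-0.017,-0.028,0],"twist":[0,0,0],"hand":0},{"translation":[-0.017,-0.028,0],"twist":[0,0,0],"hand":0}]}}

```text
clock: 1.43
tool_pos: [0.4785, 0.2814, 0.3015]
eef_rot: [-3.141, -0.0, -3.033]
ft_force: [-0.1, 0.7, 0.1]
finger_gap: 0.0916
grip_force: 0.0
```

{"method": "carry_out", "body": {"deltas": [{"translation":[-0.017,-0.028,0],"twist":[0,0,0],"hand":0},{"translation":[-0.017,-0.028,0],"twist":[0,0,0],"hand":0},{"translation":[-0.017,-0.028,0],"twist":[0,0,0],"hand":0},{"translation":[-0.017,-0.028,0],"twist":[0,0,0],"hand":0},{"translation":[0,0,0],"twist":[0,0,0],"hand":0},{"translation":[0,0,0],"twist":[0,0,0],"hand":0}]}}

```text
clock: 1.93
tool_pos: [0.5584, 0.1765, 0.3012]
eef_rot: [-3.141, -0.001, -3.038]
ft_force: [0.7, 0.6, 0.5]
finger_gap: 0.0916
grip_force: 0.0
```

```bash
python3 - <<'E'
from h import *
np.set_printoptions(precision=4,suppress=True)
s=read_state();print(s["clock"],s["tool_pos"],s["eef_rot"],s["q"])
f=grab_frame("wrist");save(f,"w1");print(f["vfov"],f["view"])
print(px(f,[.568,.181,.046]))
cv2.imwrite("pics/w1.png",cv2.resize(f["color"],(800,600),interpolation=cv2.INTER_CUBIC))
E
```

```text
1.9333 [0.5584 0.1765 0.3012] [-3.1406 -0.0007 -3.0379] [-0.4889  0.3183  0.1242  1.5656 -0.0399  1.2611  1.3158]
65.56122989229725 [[-0.1034  0.9946 -0.0004 -0.1189]
 [ 0.9479  0.0987  0.3028 -0.6073]
 [ 0.3012  0.0309 -0.9531  0.2875]
 [ 0.      0.      0.      1.    ]]
[259.3487 165.1921]
```

View pics/w1.png

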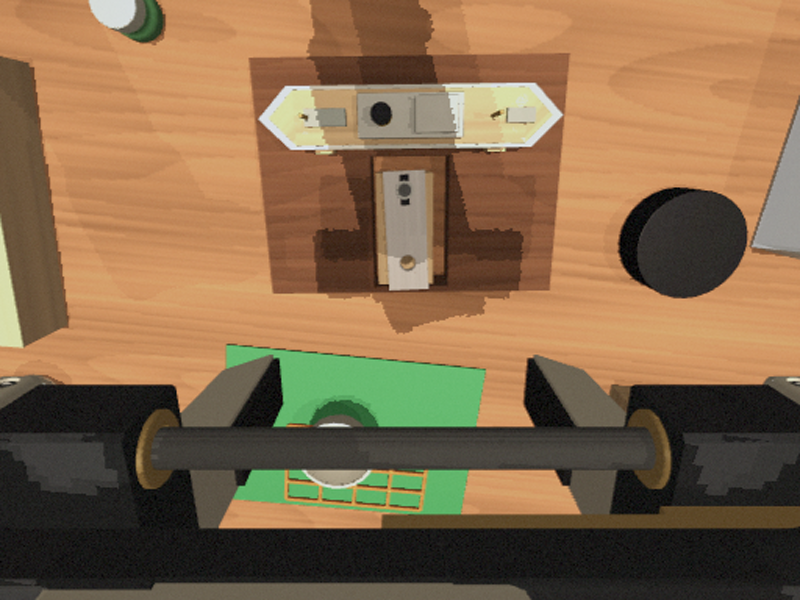

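{"method": "carry_out", "body": {"deltas": [{"translation":[0,0,0.03],"twist":[0,0,0],"hand":0},{"translation":[0,0,0.03],"twist":[0,0,0],"hand":0},{"translation":[0,0,0.03],"twist":[0,0,0],"hand":0},{"translation":[0,0,0.03],"twist":[0,0,0],"hand":0},{"translation":[0,0,0.0],"twist":[0,0,0],"hand":0},{"translation":[0,0,0],"twist":[0,0,0],"hand":0},{"translation":[0,0,0],"twist":[0,0,0],"hand":0}]}}

```text
clock: 2.57
tool_pos: [0.558, 0.1801, 0.1834]
eef_rot: [3.141, 0.001, -3.032]
ft_force: [1.8, 0.4, 0.3]
finger_gap: 0.092
grip_force: 0.0
```

```bash
python3 - <<'E'
from h import *
np.set_printoptions(precision=4,suppress=True)
s=read_state();print(s["clock"],s["tool_pos"],s["eef_rot"])
f=grab_frame("wrist");save(f,"w2")
print(px(f,[.568,.181,.046]))
c=f["color"][110:260,170:350];cv2.imwrite("pics/w2.png",cv2.resize(c,None,fx=4,fy=4,interpolation=cv2.INTER_CUBIC))
E
```

```text
2.5667 [0.558  0.1801 0.1834] [ 3.1408  0.0015 -3.0322]
[256.0928 189.8948]
```

View pics/w2.png

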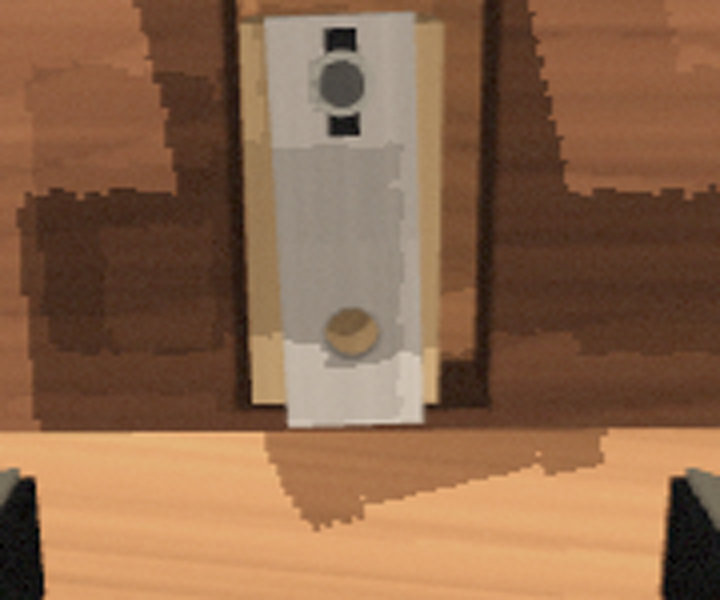

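```bash
python3 - <<'E'
from h import *
np.set_printoptions(precision=4,suppress=True)
f=load("w2");P=lambda x,y,z:at(f,(x+.5)/4-.5+170,(y+.5)/4-.5+110,z)
h=P(351,332,.046);print("straphole",h)
bl=[P(245,25,.04),P(252,404,.04)];br=[P(443,25,.04),P(437,404,.04)]
for n,e in(("L",bl),("R",br)):
    d=e[1]-e[0];print(n,e,np.arctan2(d[1],d[0]))
print("widths",np.linalg.norm(bl[0]-br[0]),np.linalg.norm(bl[1]-br[1]))
c0=(bl[0]+br[0])/2;c1=(bl[1]+br[1])/2;d=c1-c0;yaw=np.arctan2(d[1],d[0]);print("axis",c0,c1,yaw)
e=P(345,405,.04);n=P(345,16,.04);print("ends",n,e,np.linalg.norm(e-n))
ex=np.array([np.cos(yaw),np.sin(yaw),0]);ey=np.array([-ex[1],ex[0],0])
for z in(.046,.048,.050,.052):
  s=P(341,84,z);print("screw",z,s,"rel c1: y",(s-c1)@ey,"hole pred",s+.065*ex,"strap-hole rel",(h-s)@ex-.065,(h-s)@ey,)
print("strap hole y rel block axis",(h-c1)@ey)
E
```

```text
straphole [0.5708 0.1826 0.046 ]
L [array([0.4972, 0.1486, 0.04  ]), array([0.5959, 0.1586, 0.04  ])] 0.10088697471198575
R [array([0.492 , 0.1966, 0.04  ]), array([0.5905, 0.2081, 0.04  ])] 0.11618738856048813
widths 0.04834254547527633 0.04986038675568449
axis [0.4946 0.1726 0.04  ] [0.5932 0.1833 0.04  ] 0.1085380558228065
ends [0.4924 0.1726 0.04  ] [0.5935 0.1835 0.04  ] 0.1016198139061249
screw 0.046 [0.5081 0.1733 0.046 ] rel c1: y -0.0007188091443671153 hole pred [0.5728 0.1804 0.046 ] strap-hole rel -0.0016907889171607626 0.002455448906234753
screw 0.048 [0.5079 0.1733 0.048 ] rel c1: y -0.0007032597407258945 hole pred [0.5725 0.1804 0.048 ] strap-hole rel -0.0014729260133589661 0.002439899502593531
screw 0.05 [0.5077 0.1733 0.05  ] rel c1: y -0.0006877103370846997 hole pred [0.5723 0.1804 0.05  ] strap-hole rel -0.0012550631095571696 0.0024243500989523372
screw 0.052 [0.5075 0.1733 0.052 ] rel c1: y -0.0006721609334435048 hole pred [0.5721 0.1804 0.052 ] strap-hole rel -0.0010372002057553592 0.0024088006953111433
strap hole y rel block axis 0.0017366397618676372
```

```bash
python3 - <<'E'
from h import *
f=load("w2");c=f["color"]
a=c[180:206,244:272];b=c[114:146,244:272]
g=lambda k:cv2.resize(cv2.convertScaleAbs(k,alpha=1.4),(392,int(k.shape[0]*14)),interpolation=cv2.INTER_CUBIC)
A,B=g(a),g(b);o=np.zeros((448,792,3),np.uint8);o[:A.shape[0],:392]=A;o[:B.shape[0],400:]=B
cv2.imwrite("pics/z.png",o)
E
```

```text
(no output)
```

View pics/z.png

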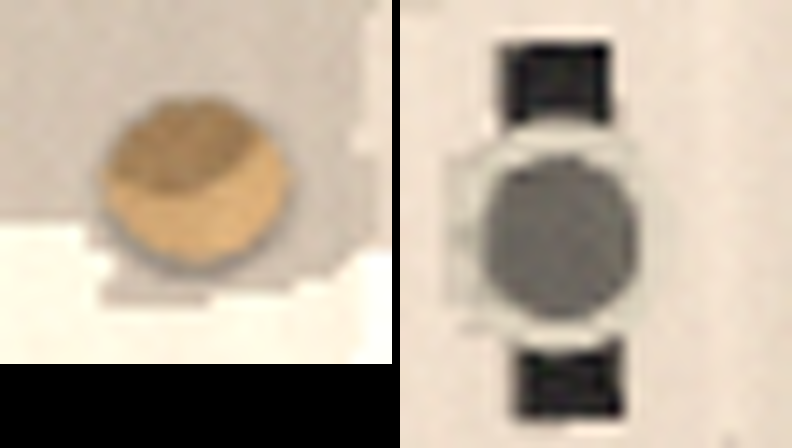

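```bash
python3 - <<'E'
from h import *
np.set_printoptions(precision=4,suppress=True)
f=load("w2");P=lambda x,y,z:at(f,(x+.5)/14-.5+244,(y+.5)/14-.5+180,z)
s=P(196,187,.046);b=P(172,104,.04);a=.108;ex=np.array([np.cos(a),np.sin(a),0]);ey=np.array([-ex[1],ex[0],0])
print(s,b,(s-b)@ex,(s-b)@ey)
E
```

```text
[0.5711 0.1828 0.046 ] [0.5667 0.1806 0.04  ] 0.004597459971323834 0.0018008654476149148
```

{"method": "carry_out", "body": {"deltas": [{"translation":[0.005,-0.015,-0.01],"twist":[0,0,0],"hand":0},{"translation":[0.009,-0.028,-0.01],"twist":[0,0,0],"hand":0},{"translation":[0.009,-0.028,0],"twist":[0,0,0],"hand":0},{"translation":[0.009,-0.028,0],"twist":[0,0,0],"hand":0},{"translation":[0.009,-0.028,0],"twist":[0,0,0],"hand":0},{"translation":[0.009,-0.028,0],"twist":[0,0,0],"hand":0},{"translation":[0.009,-0.028,0],"twist":[0,0,0],"hand":0},{"translation":[0.009,-0.028,0],"twist":[0,0,0],"hand":0}]}}

```text
clock: 3.28
tool_pos: [0.513, -0.0401, 0.2041]
eef_rot: [-3.141, 0.004, -3.034]
ft_force: [0.3, 0.1, 0.1]
finger_gap: 0.092
grip_force: 0.0
```

{"method": "carry_out", "body": {"deltas": [{"translation":[0.009,-0.028,0],"twist":[0,0,0],"hand":0},{"translation":[0.009,-0.028,0],"twist":[0,0,0],"hand":0},{"translation":[0.009,-0.028,0],"twist":[0,0,0],"hand":0},{"translation":[0.009,-0.028,0],"twist":[0,0,0],"hand":0},{"translation":[0.009,-0.028,0],"twist":[0,0,0],"hand":0},{"translation":[0.009,-0.02,0],"twist":[0,0,0],"hand":0},{"translation":[0,0,0],"twist":[0,0,0],"hand":0},{"translation":[0,0,0],"twist":[0,0,0],"hand":0}]}}

```text
clock: 3.95
tool_pos: [0.4763, -0.2051, 0.2037]
eef_rot: [-3.14, 0.003, -3.037]
ft_force: [0.7, 0.8, 0.1]
finger_gap: 0.0917
grip_force: 0.0
```

```bash
python3 - <<'E'
from h import *
np.set_printoptions(precision=4,suppress=True)
s=read_state();print(s["clock"],s["tool_pos"],s["eef_rot"],s["q"])
f=grab_frame("wrist");save(f,"w3")
c=f["color"]
hsv=cv2.cvtColor(c,cv2.COLOR_BGR2HSV)
for p in([.48,-.202,.13],[.5586,-.2,.12],[.638,-.198,.11]):print(px(f,p))
cv2.imwrite("pics/w3.png",cv2.resize(c,(800,600),interpolation=cv2.INTER_CUBIC))
E
```

```text
3.95 [ 0.4763 -0.2051  0.2037] [-3.1405  0.0028 -3.0371] [ 0.0979  0.2822  0.2597  1.8803 -0.0861  0.9867  2.0704]
[259.4416 206.0325]
[252.601  280.7485]
[247.1564 340.0446]
```

View pics/w3.png

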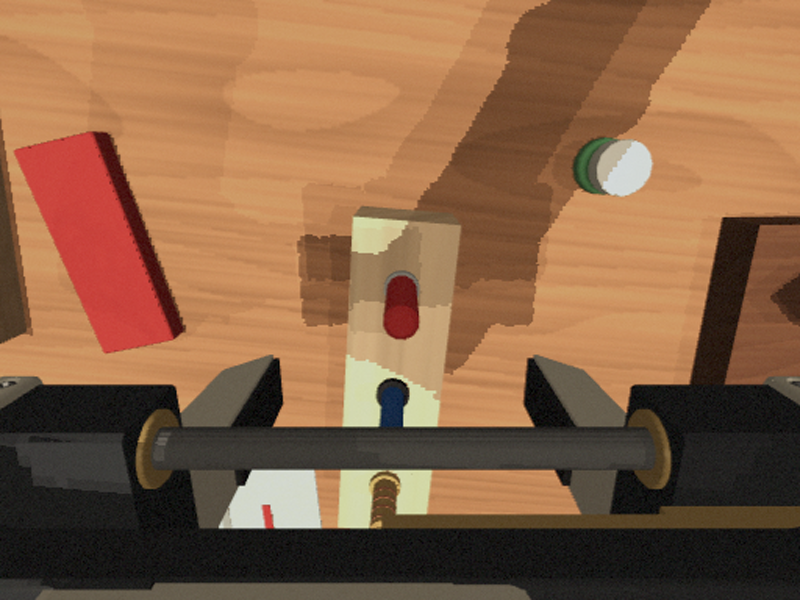

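{"method": "carry_out", "body": {"deltas": [{"translation":[-0.003,0,0.02],"twist":[0,0,0],"hand":0},{"translation":[0,0,0.024],"twist":[0,0,0],"hand":0.3},{"translation":[0,0,0.024],"twist":[0,0,0],"hand":0.3},{"translation":[0,0,0.024],"twist":[0,0,0],"hand":0.3},{"translation":[0,0,0.018],"twist":[0,0,0],"hand":0.4},{"translation":[0,0,0.008],"twist":[0,0,0],"hand":0.4},{"translation":[0,0,0],"twist":[0,0,0],"hand":0.5},{"translation":[0,0,0],"twist":[0,0,0],"hand":0.6}]}}

```text
clock: 4.67
tool_pos: [0.48, -0.2022, 0.0845]
eef_rot: [3.141, 0.001, -3.032]
ft_force: [0.9, -0.8, 0.5]
finger_gap: 0.05
grip_force: 0.0
```

{"method": "carry_out", "body": {"deltas": [{"translation":[0,0,0],"twist":[0,0,0],"hand":0.7},{"translation":[0,0,0],"twist":[0,0,0],"hand":0.8},{"translation":[0,0,0],"twist":[0,0,0],"hand":1},{"translation":[0,0,0],"twist":[0,0,0],"hand":1},{"translation":[0,0,0],"twist":[0,0,0],"hand":1},{"translation":[0,0,0],"twist":[0,0,0],"hand":1}]}}

```text
clock: 5.17
tool_pos: [0.4799, -0.2035, 0.0843]
eef_rot: [-3.141, 0.001, -3.034]
ft_force: [0.0, -1.9, 3.7]
finger_gap: 0.0196
grip_force: 30.0
```

{"method": "carry_out", "body": {"deltas": [{"translation":[0,0,-0.01],"twist":[0,0,0],"hand":1},{"translation":[0,0,-0.02],"twist":[0,0,0],"hand":1},{"translation":[0,0,-0.028],"twist":[0,0,0],"hand":1},{"translation":[0,0,-0.028],"twist":[0,0,0],"hand":1},{"translation":[-0.0042,0.0122,-0.03],"twist":[0,0,0],"hand":1},{"translation":[-0.0092,0.0266,0],"twist":[0,0,0],"hand":1},{"translation":[-0.0092,0.0266,0],"twist":[0,0,0],"hand":1},{"translation":[-0.0092,0.0266,0],"twist":[0,0,0],"hand":1}]}}

```text
clock: 5.83
tool_pos: [0.5008, -0.1066, 0.2006]
eef_rot: [3.141, 0.001, -3.034]
ft_force: [0.5, 0.1, -0.7]
finger_gap: 0.019
grip_force: 30.0
```

{"method": "carry_out", "body": {"deltas": [{"translation":[-0.0092,0.0266,0],"twist":[0,0,0],"hand":1},{"translation":[-0.0092,0.0266,0],"twist":[0,0,0],"hand":1},{"translation":[-0.0092,0.0266,0],"twist":[0,0,0],"hand":1},{"translation":[-0.0092,0.0266,0],"twist":[0,0,0],"hand":1},{"translation":[-0.0092,0.0266,0],"twist":[0,0,0],"hand":1},{"translation":[-0.0092,0.0266,0],"twist":[0,0,0],"hand":1},{"translation":[-0.0092,0.0266,0],"twist":[0,0,0],"hand":1},{"translation":[-0.0092,0.0266,0],"twist":[0,0,0],"hand":1}]}}

```text
clock: 6.5
tool_pos: [0.5506, 0.1131, 0.1998]
eef_rot: [3.142, -0.001, -3.033]
ft_force: [0.1, -0.1, -1.7]
finger_gap: 0.0197
grip_force: 30.0
```

{"method": "carry_out", "body": {"deltas": [{"translation":[-0.0092,0.0266,0.01],"twist":[0,0,0],"hand":1},{"translation":[-0.0092,0.0266,0.01],"twist":[0,0,0],"hand":1},{"translation":[-0.0046,0.0133,0.02],"twist":[0,0,0],"hand":1},{"translation":[0,0,0.02],"twist":[0,0,0],"hand":1},{"translation":[0,0,0],"twist":[0,0,0],"hand":1},{"translation":[0,0,0],"twist":[0,0,0],"hand":1},{"translation":[0,0,0],"twist":[0,0,0],"hand":1}]}}

```text
clock: 7.08
tool_pos: [0.5671, 0.1794, 0.1407]
eef_rot: [-3.141, 0.0, -3.035]
ft_force: [0.6, -0.5, -0.6]
finger_gap: 0.0197
grip_force: 30.0
```

```bash
python3 - <<'E'
from h import *
np.set_printoptions(precision=4,suppress=True)
s=read_state();print(s["clock"],s["tool_pos"],s["eef_rot"],s["ft_force"])
f=grab_frame("wrist");save(f,"w4")
p=s["tool_pos"]
print([px(f,p+np.array([0,0,z])) for z in(-.066,-.04,-.024,.046)],px(f,[.567,.1806,.04]))
c=f["color"][150:300,170:350];cv2.imwrite("pics/w4.png",cv2.resize(c,None,fx=4,fy=4,interpolation=cv2.INTER_CUBIC))
E
```

```text
7.0833 [0.5671 0.1794 0.1407] [-3.1413  0.0002 -3.0346] [ 0.6466 -0.475  -0.5888]
[array([256.0372, 204.8535]), array([255.8574, 217.5099]), array([255.7244, 226.8808]), array([254.7758, 293.663 ])] [257.5422 191.5734]
```

View pics/w4.png

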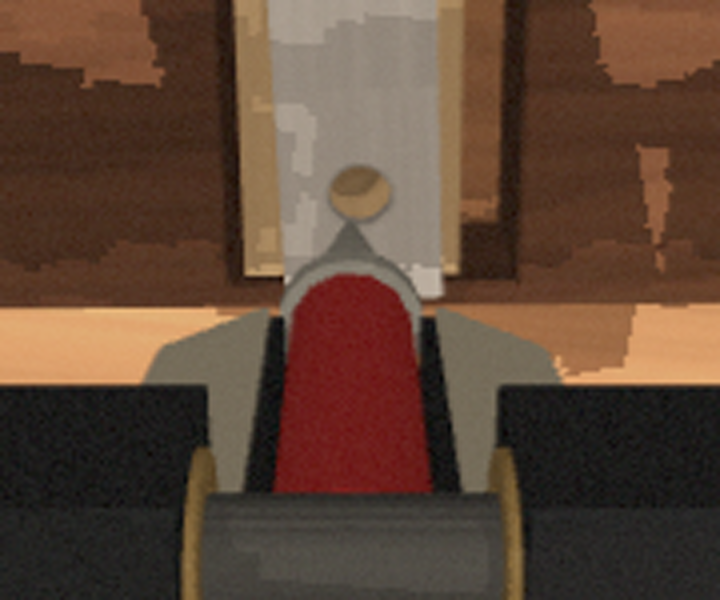

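{"method": "carry_out", "body": {"deltas": [{"translation":[-0.001,0.001,0.01],"twist":[0,0,0],"hand":1},{"translation":[0,0,0.01],"twist":[0,0,0],"hand":1},{"translation":[0,0,0.007],"twist":[0,0,0],"hand":1},{"translation":[0,0,0.003],"twist":[0,0,0],"hand":1},{"translation":[0,0,0.002],"twist":[0,0,0],"hand":1},{"translation":[0,0,0.002],"twist":[0,0,0],"hand":1},{"translation":[0,0,0.002],"twist":[0,0,0],"hand":1},{"translation":[0,0,0],"twist":[0,0,0],"hand":1}]}}

```text
clock: 7.8
tool_pos: [0.5677, 0.1813, 0.1035]
eef_rot: [-3.142, -0.0, -3.033]
ft_force: [-0.3, 0.5, -1.7]
finger_gap: 0.0194
grip_force: 30.0
```

{"method": "carry_out", "body": {"deltas": [{"translation":[0,0,0.002],"twist":[0,0,0],"hand":1},{"translation":[0,0,0.002],"twist":[0,0,0],"hand":1},{"translation":[0,0,0],"twist":[0,0,0],"hand":1}]}}

```text
clock: 8.05
tool_pos: [0.5676, 0.1813, 0.0994]
eef_rot: [-3.142, -0.0, -3.033]
ft_force: [-0.4, -0.7, -1.7]
finger_gap: 0.0192
grip_force: 30.0
```

{"method": "carry_out", "body": {"deltas": [{"translation":[0,0,0.0015],"twist":[0,0,0],"hand":1},{"translation":[0,0,0.0015],"twist":[0,0,0],"hand":1},{"translation":[0,0,0.0015],"twist":[0,0,0],"hand":1},{"translation":[0,0,0],"twist":[0,0,0],"hand":1}]}}

```text
clock: 8.38
tool_pos: [0.5678, 0.1813, 0.095]
eef_rot: [3.142, 0.0, -3.033]
ft_force: [0.3, 0.3, -3.3]
finger_gap: 0.0191
grip_force: 30.0
```

{"method": "carry_out", "body": {"deltas": [{"translation":[0,0,0.001],"twist":[0,0,0],"hand":1},{"translation":[0,0,0.001],"twist":[0,0,0],"hand":1},{"translation":[0,0,0.001],"twist":[0,0,0],"hand":1},{"translation":[0,0,0],"twist":[0,0,0],"hand":1}]}}

```text
clock: 8.72
tool_pos: [0.5681, 0.1813, 0.0923]
eef_rot: [3.142, 0.001, -3.034]
ft_force: [0.6, -0.4, -0.4]
finger_gap: 0.0192
grip_force: 30.0
```

{"method": "carry_out", "body": {"deltas": [{"translation":[0,0,0.001],"twist":[0,0,0],"hand":1},{"translation":[0,0,0.001],"twist":[0,0,0],"hand":1},{"translation":[0,0,0.001],"twist":[0,0,0],"hand":1},{"translation":[0,0,0],"twist":[0,0,0],"hand":1}]}}

```text
clock: 9.05
tool_pos: [0.5683, 0.1812, 0.0898]
eef_rot: [3.142, 0.001, -3.034]
ft_force: [-0.5, -1.4, 5.4]
finger_gap: 0.0194
grip_force: 30.0
```

{"method": "carry_out", "body": {"deltas": [{"translation":[0,0,0.001],"twist":[0,0,0],"hand":1},{"translation":[0,0,0.001],"twist":[0,0,0],"hand":1},{"translation":[0,0,0.001],"twist":[0,0,0],"hand":1},{"translation":[0,0,0],"twist":[0,0,0],"hand":1}]}}

```text
clock: 9.38
tool_pos: [0.5681, 0.181, 0.0869]
eef_rot: [-3.141, 0.001, -3.034]
ft_force: [-0.1, -1.3, 8.3]
finger_gap: 0.0193
grip_force: 30.0
```

{"method": "carry_out", "body": {"deltas": [{"translation":[0,0,0.001],"twist":[0,0,0],"hand":1},{"translation":[0,0,0.001],"twist":[0,0,0],"hand":1},{"translation":[0,0,0.001],"twist":[0,0,0],"hand":1},{"translation":[0,0,0],"twist":[0,0,0],"hand":1}]}}

```text
clock: 9.72
tool_pos: [0.5674, 0.1808, 0.0834]
eef_rot: [-3.141, -0.001, -3.034]
ft_force: [-1.0, -1.5, 5.1]
finger_gap: 0.0194
grip_force: 30.0
```

{"method": "carry_out", "body": {"deltas": [{"translation":[0,0,0.001],"twist":[0,0,0],"hand":1},{"translation":[0,0,0.001],"twist":[0,0,0],"hand":1},{"translation":[0,0,0.001],"twist":[0,0,0],"hand":1},{"translation":[0,0,0],"twist":[0,0,0],"hand":1}]}}

```text
clock: 10.05
tool_pos: [0.5673, 0.1805, 0.0808]
eef_rot: [-3.141, -0.001, -3.034]
ft_force: [-2.7, -1.2, 8.7]
finger_gap: 0.0195
grip_force: 30.0
```

{"method": "carry_out", "body": {"deltas": [{"translation":[0.0005,-0.0003,0.001],"twist":[0,0,0],"hand":1},{"translation":[0,0,0.001],"twist":[0,0,0],"hand":1},{"translation":[0,0,0.001],"twist":[0,0,0],"hand":1},{"translation":[0,0,0],"twist":[0,0,0],"hand":1}]}}

```text
clock: 10.38
tool_pos: [0.5668, 0.1801, 0.0774]
eef_rot: [-3.141, -0.001, -3.034]
ft_force: [-1.8, -1.7, 5.1]
finger_gap: 0.0193
grip_force: 30.0
```

{"method": "carry_out", "body": {"deltas": [{"translation":[0,0,0.001],"twist":[0,0,0],"hand":1},{"translation":[0,0,0.001],"twist":[0,0,0],"hand":1},{"translation":[0,0,0.001],"twist":[0,0,0],"hand":1},{"translation":[0,0,0],"twist":[0,0,0],"hand":1}]}}

```text
clock: 10.72
tool_pos: [0.5667, 0.1801, 0.0744]
eef_rot: [-3.141, -0.001, -3.034]
ft_force: [-2.2, -3.6, 6.1]
finger_gap: 0.0193
grip_force: 30.0
```

Nearly down: about 4 mm to go.

{"method": "carry_out", "body": {"deltas": [{"translation":[0.0003,-0.0004,0.001],"twist":[0,0,0],"hand":1},{"translation":[0,0,0.001],"twist":[0,0,0],"hand":1},{"translation":[0,0,0.001],"twist":[0,0,0],"hand":1},{"translation":[0,0,0],"twist":[0,0,0],"hand":1}]}}

```text
clock: 11.05
tool_pos: [0.5666, 0.1799, 0.0714]
eef_rot: [-3.141, -0.001, -3.034]
ft_force: [-2.0, -1.9, 6.5]
finger_gap: 0.0193
grip_force: 30.0
```

{"method": "carry_out", "body": {"deltas": [{"translation":[0,0,0.0007],"twist":[0,0,0],"hand":1},{"translation":[0,0,0.0007],"twist":[0,0,0],"hand":1},{"translation":[0,0,0],"twist":[0,0,0],"hand":1},{"translation":[0,0,0],"twist":[0,0,0],"hand":1}]}}

```text
clock: 11.38
tool_pos: [0.5667, 0.1799, 0.0701]
eef_rot: [-3.141, -0.001, -3.034]
ft_force: [-1.3, -1.8, 6.8]
finger_gap: 0.0192
grip_force: 30.0
```

{"method": "carry_out", "body": {"deltas": [{"translation":[0,0,0.0007],"twist":[0,0,0],"hand":1},{"translation":[0,0,0.0007],"twist":[0,0,0],"hand":1},{"translation":[0,0,0],"twist":[0,0,0],"hand":1}]}}

```text
clock: 11.63
tool_pos: [0.5669, 0.1799, 0.0694]
eef_rot: [-3.141, -0.0, -3.034]
ft_force: [-4.1, -3.1, 13.8]
finger_gap: 0.0188
grip_force: 30.0
```

{"method": "carry_out", "body": {"deltas": [{"translation":[0,0,0.0006],"twist":[0,0,0],"hand":1},{"translation":[0,0,0],"twist":[0,0,0],"hand":1},{"translation":[0,0,0],"twist":[0,0,0],"hand":1}]}}

```text
clock: 11.88
tool_pos: [0.567, 0.1799, 0.0692]
eef_rot: [-3.141, 0.0, -3.034]
ft_force: [-4.3, -2.9, 17.9]
finger_gap: 0.0197
grip_force: 30.0
```

{"method": "carry_out", "body": {"deltas": [{"translation":[0,0,-0.003],"twist":[0,0,0],"hand":1},{"translation":[0,0,-0.006],"twist":[0,0,0],"hand":1},{"translation":[0,0,-0.012],"twist":[0,0,0],"hand":1},{"translation":[0,0,-0.015],"twist":[0,0,0],"hand":1},{"translation":[0,0,-0.02],"twist":[0,0,0],"hand":1},{"translation":[0,0,-0.025],"twist":[0,0,0],"hand":1},{"translation":[0,0,-0.025],"twist":[0,0,0],"hand":1},{"translation":[0,0,-0.025],"twist":[0,0,0],"hand":1}]}}

```text
clock: 12.55
tool_pos: [0.5667, 0.1808, 0.2009]
eef_rot: [3.141, 0.0, -3.033]
ft_force: [1.0, -0.0, -1.4]
finger_gap: 0.0193
grip_force: 30.0
```

{"method": "carry_out", "body": {"deltas": [{"translation":[0.0045,-0.0133,0],"twist":[0,0,0],"hand":1},{"translation":[0.0092,-0.0266,0],"twist":[0,0,0],"hand":1},{"translation":[0.0092,-0.0266,0],"twist":[0,0,0],"hand":1},{"translation":[0.0092,-0.0266,0],"twist":[0,0,0],"hand":1},{"translation":[0.0092,-0.0266,0],"twist":[0,0,0],"hand":1},{"translation":[0.0092,-0.0266,0],"twist":[0,0,0],"hand":1},{"translation":[0.0092,-0.0266,0],"twist":[0,0,0],"hand":1},{"translation":[0.0092,-0.0266,0],"twist":[0,0,0],"hand":1}]}}

```text
clock: 13.22
tool_pos: [0.5193, -0.0266, 0.1992]
eef_rot: [3.141, 0.0, -3.033]
ft_force: [-0.1, -0.2, -1.6]
finger_gap: 0.0194
grip_force: 30.0
```

{"method": "carry_out", "body": {"deltas": [{"translation":[0.0092,-0.0266,0],"twist":[0,0,0],"hand":1},{"translation":[0.0092,-0.0266,0],"twist":[0,0,0],"hand":1},{"translation":[0.0092,-0.0266,0],"twist":[0,0,0],"hand":1},{"translation":[0.0092,-0.0266,0],"twist":[0,0,0],"hand":1},{"translation":[0.0092,-0.0266,0],"twist":[0,0,0],"hand":1},{"translation":[0.0092,-0.0266,0],"twist":[0,0,0],"hand":1},{"translation":[0.0045,-0.0133,0.02],"twist":[0,0,0],"hand":1},{"translation":[0,0,0.02],"twist":[0,0,0],"hand":1}]}}

```text
clock: 13.88
tool_pos: [0.4787, -0.2083, 0.1599]
eef_rot: [-3.139, 0.003, -3.039]
ft_force: [0.1, 0.1, -0.9]
finger_gap: 0.0195
grip_force: 30.0
```

{"method": "carry_out", "body": {"deltas": [{"translation":[0,0,0.005],"twist":[0,0,0],"hand":1},{"translation":[0,0,0],"twist":[0,0,0],"hand":1},{"translation":[0,0,0],"twist":[0,0,0],"hand":1}]}}

```text
clock: 14.13
tool_pos: [0.4796, -0.2029, 0.1543]
eef_rot: [3.141, -0.0, -3.032]
ft_force: [0.4, 0.1, -0.4]
finger_gap: 0.0194
grip_force: 30.0
```

{"method": "carry_out", "body": {"deltas": [{"translation":[0,-0.0005,0.012],"twist":[0,0,0],"hand":1},{"translation":[0,0,0.012],"twist":[0,0,0],"hand":1},{"translation":[0,0,0.008],"twist":[0,0,0],"hand":1},{"translation":[0,0,0.006],"twist":[0,0,0],"hand":1},{"translation":[0,0,0.006],"twist":[0,0,0],"hand":1},{"translation":[0,0,0],"twist":[0,0,0],"hand":1}]}}

```text
clock: 14.63
tool_pos: [0.4793, -0.2036, 0.1092]
eef_rot: [3.141, -0.001, -3.033]
ft_force: [-0.1, 0.7, -1.8]
finger_gap: 0.0191
grip_force: 30.0
```

{"method": "carry_out", "body": {"deltas": [{"translation":[0,0,0.006],"twist":[0,0,0],"hand":1},{"translation":[0,0,0.006],"twist":[0,0,0],"hand":1},{"translation":[0,0,0.005],"twist":[0,0,0],"hand":1},{"translation":[0,0,0.004],"twist":[0,0,0],"hand":1},{"translation":[0,0,0],"twist":[0,0,0],"hand":1}]}}

```text
clock: 15.05
tool_pos: [0.4792, -0.2041, 0.088]
eef_rot: [3.141, -0.001, -3.034]
ft_force: [1.3, -0.7, -1.7]
finger_gap: 0.0193
grip_force: 30.0
```

{"method": "carry_out", "body": {"deltas": [{"translation":[0,0,0.002],"twist":[0,0,0],"hand":1},{"translation":[0,0,0.0015],"twist":[0,0,0],"hand":1},{"translation":[0,0,0],"twist":[0,0,0],"hand":1},{"translation":[0,0,0],"twist":[0,0,0],"hand":0.6},{"translation":[0,0,0],"twist":[0,0,0],"hand":0.4},{"translation":[0,0,0],"twist":[0,0,0],"hand":0.4},{"translation":[0,0,0],"twist":[0,0,0],"hand":0.4},{"translation":[0,0,0],"twist":[0,0,0],"hand":0.4}]}}

```text
clock: 15.72
tool_pos: [0.4796, -0.2041, 0.0855]
eef_rot: [-3.142, 0.0, -3.033]
ft_force: [0.4, -0.6, -0.2]
finger_gap: 0.048
grip_force: 0.0
```

{"method": "carry_out", "body": {"deltas": [{"translation":[0,0,-0.02],"twist":[0,0,0],"hand":0.4},{"translation":[0,0,-0.03],"twist":[0,0,0],"hand":0.4},{"translation":[0,0,-0.035],"twist":[0,0,0],"hand":0.4},{"translation":[0,0,-0.03],"twist":[0,0,0],"hand":0.4},{"translation":[-0.0265,-0.0022,0],"twist":[0,0,0],"hand":0.4},{"translation":[-0.0265,-0.0022,0],"twist":[0,0,0],"hand":0.4},{"translation":[-0.0265,-0.0022,0],"twist":[0,0,0],"hand":0.4},{"translation":[-0.0265,-0.0022,0],"twist":[0,0,0],"hand":0.4}]}}

```text
clock: 16.38
tool_pos: [0.587, -0.2012, 0.2008]
eef_rot: [3.142, 0.001, -3.033]
ft_force: [0.2, 0.9, 0.4]
finger_gap: 0.0552
grip_force: 0.0
```

{"method": "carry_out", "body": {"deltas": [{"translation":[-0.0265,-0.0022,0],"twist":[0,0,0],"hand":0.4},{"translation":[-0.026,-0.0022,0],"twist":[0,0,0],"hand":0.4},{"translation":[0,0,0],"twist":[0,0,0],"hand":0.4},{"translation":[0,0,0],"twist":[0,0,0],"hand":0.4}]}}

```text
clock: 16.72
tool_pos: [0.6391, -0.1996, 0.1995]
eef_rot: [3.141, -0.001, -3.032]
ft_force: [-1.2, 0.1, -0.0]
finger_gap: 0.0549
grip_force: 0.0
```

```bash
python3 - <<'E'
from h import *
np.set_printoptions(precision=4,suppress=True)
s=read_state();print(s["clock"],s["tool_pos"],s["eef_rot"],s["ft_force"])
f=grab_frame("wrist");save(f,"w5")
for p in([.4797,-.2035,.13],[.6390,-.2,.11],[.639,-.2,.065]):print(px(f,p))
c=f["color"][100:300,130:390];cv2.imwrite("pics/w5.png",cv2.resize(c,None,fx=3,fy=3,interpolation=cv2.INTER_CUBIC))
E
```

```text
16.7167 [ 0.6391 -0.1996  0.1995] [ 3.1414 -0.0008 -3.0323] [-1.2019  0.0527 -0.0349]
[276.4946 -28.3375]
[255.6522 195.4891]
[255.9048 181.4834]
```

View pics/w5.png

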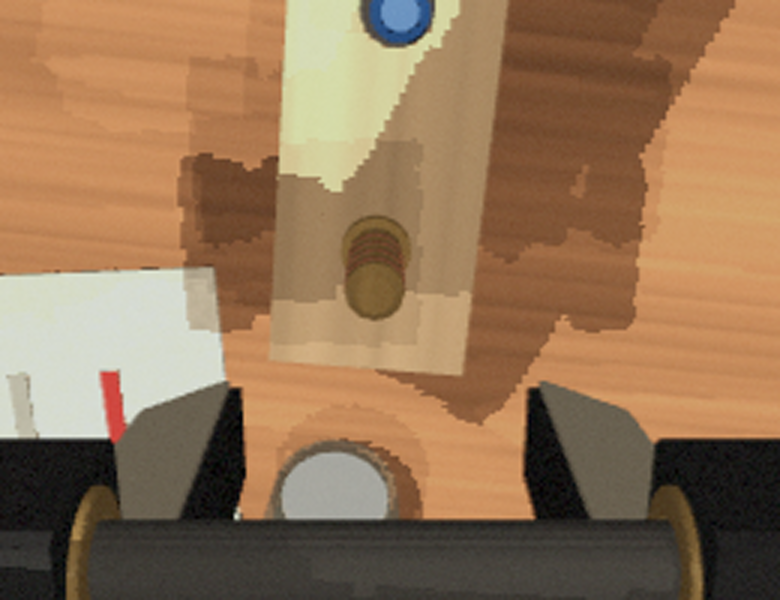

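{"method": "carry_out", "body": {"deltas": [{"translation":[-0.001,-0.0003,0.02],"twist":[0,0,0],"hand":0.4},{"translation":[0,0,0.03],"twist":[0,0,0],"hand":0.4},{"translation":[0,0,0.03],"twist":[0,0,0],"hand":0.4},{"translation":[0,0,0.025],"twist":[0,0,0],"hand":0.4},{"translation":[0,0,0.013],"twist":[0,0,0],"hand":0.4},{"translation":[0,0,0.0055],"twist":[0,0,0],"hand":0.4},{"translation":[0,0,0],"twist":[0,0,0],"hand":0.5},{"translation":[0,0,0],"twist":[0,0,0],"hand":0.6}]}}

```text
clock: 17.43
tool_pos: [0.64, -0.2007, 0.0782]
eef_rot: [-3.141, 0.001, -3.034]
ft_force: [0.5, -0.1, 0.1]
finger_gap: 0.0463
grip_force: 0.0
```

{"method": "carry_out", "body": {"deltas": [{"translation":[0,0,0],"twist":[0,0,0],"hand":0.7},{"translation":[0,0,0],"twist":[0,0,0],"hand":0.8},{"translation":[0,0,0],"twist":[0,0,0],"hand":1},{"translation":[0,0,0],"twist":[0,0,0],"hand":1},{"translation":[0,0,0],"twist":[0,0,0],"hand":1},{"translation":[0,0,0],"twist":[0,0,0],"hand":1}]}}

```text
clock: 17.93
tool_pos: [0.6399, -0.2005, 0.0775]
eef_rot: [-3.141, 0.001, -3.034]
ft_force: [-0.5, -0.7, 4.4]
finger_gap: 0.0173
grip_force: 30.0
```

{"method": "carry_out", "body": {"deltas": [{"translation":[0,0,-0.01],"twist":[0,0,0],"hand":1},{"translation":[0,0,-0.02],"twist":[0,0,0],"hand":1},{"translation":[0,0,-0.03],"twist":[0,0,0],"hand":1},{"translation":[0,0,-0.03],"twist":[0,0,0],"hand":1},{"translation":[0.001,0.0133,-0.03],"twist":[0,0,0],"hand":1},{"translation":[0.0021,0.0267,0],"twist":[0,0,0],"hand":1},{"translation":[0.0021,0.0267,0],"twist":[0,0,0],"hand":1},{"translation":[0.0021,0.0267,0],"twist":[0,0,0],"hand":1}]}}

```text
clock: 18.6
tool_pos: [0.6218, -0.1074, 0.1979]
eef_rot: [3.142, 0.001, -3.034]
ft_force: [1.1, 2.2, -0.9]
finger_gap: 0.0173
grip_force: 30.0
```

{"method": "carry_out", "body": {"deltas": [{"translation":[0.0021,0.0267,0],"twist":[0,0,0],"hand":1},{"translation":[0.0021,0.0267,0],"twist":[0,0,0],"hand":1},{"translation":[0.0021,0.0267,0],"twist":[0,0,0],"hand":1},{"translation":[0.0021,0.0267,0],"twist":[0,0,0],"hand":1},{"translation":[0.0021,0.0267,0],"twist":[0,0,0],"hand":1},{"translation":[0.0021,0.0267,0],"twist":[0,0,0],"hand":1},{"translation":[0.0021,0.0267,0],"twist":[0,0,0],"hand":1},{"translation":[0.0021,0.0267,0],"twist":[0,0,0],"hand":1}]}}

```text
clock: 19.27
tool_pos: [0.5817, 0.1035, 0.1973]
eef_rot: [3.142, -0.0, -3.034]
ft_force: [-0.0, 0.1, -1.5]
finger_gap: 0.0174
grip_force: 30.0
```

{"method": "carry_out", "body": {"deltas": [{"translation":[0.0021,0.0267,0],"twist":[0,0,0],"hand":1},{"translation":[0.0021,0.0267,0.01],"twist":[0,0,0],"hand":1},{"translation":[0.0021,0.0267,0.02],"twist":[0,0,0],"hand":1},{"translation":[0,0,0.02],"twist":[0,0,0],"hand":1},{"translation":[0,0,0.02],"twist":[0,0,0],"hand":1},{"translation":[0,0,0],"twist":[0,0,0],"hand":1},{"translation":[0,0,0],"twist":[0,0,0],"hand":1},{"translation":[0,0,0],"twist":[0,0,0],"hand":1}]}}

```text
clock: 19.93
tool_pos: [0.5682, 0.181, 0.1281]
eef_rot: [3.141, 0.001, -3.034]
ft_force: [-0.3, -0.5, -0.9]
finger_gap: 0.0174
grip_force: 30.0
```

```bash
python3 - <<'E'
from h import *
np.set_printoptions(precision=4,suppress=True)
s=read_state();print(s["clock"],s["tool_pos"],s["eef_rot"],s["ft_force"])
f=grab_frame("wrist");save(f,"w6")
p=s["tool_pos"]
print([px(f,p+np.array([0,0,z])) for z in(-.0535,-.0175)],px(f,[.567,.1802,.046]),px(f,[.567,.1802,.040]))
c=f["color"][130:280,170:350];cv2.imwrite("pics/w6.png",cv2.resize(c,None,fx=4,fy=4,interpolation=cv2.INTER_CUBIC))
E
```

```text
19.9333 [0.5682 0.181  0.1281] [ 3.1415  0.0011 -3.0343] [-0.2762 -0.4989 -0.8958]
[array([255.9606, 210.5615]), array([255.6917, 231.1218])] [255.3508 196.833 ] [255.3975 194.5999]
```

View pics/w6.png

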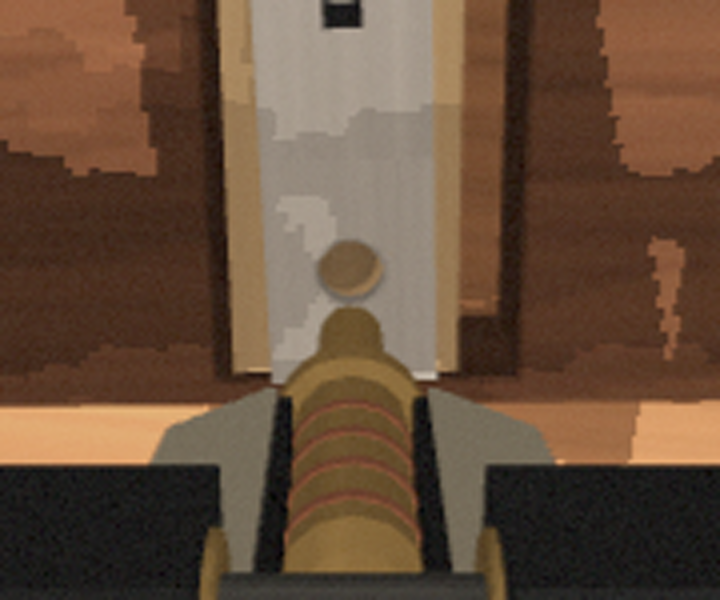

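```bash
python3 - <<'E'
from h import *
np.set_printoptions(precision=1,suppress=True)
f=load("w6");p=np.array([.5682,.181,.1281])
t=np.linspace(0,2*np.pi,181);C=lambda c,r:np.array([px(f,c+np.array([r*np.cos(a),r*np.sin(a),0])) for a in t])
cr=lambda q:((q-[170,130])+.5)*4-.5
for dx in(0,.001,.002):
    o=p+np.array([dx,0,-.0175])
    for n,z,r in(("collar lo",0,.012),("collar hi",.005,.012),("shank end",-.036,.0055),("shank +1",-.035,.006)):
        q=cr(C(o+np.array([0,0,z]),r));print(dx,n,"top",q[:,1].min(),"x",q[:,0].min(),q[:,0].max())
for b in([.567,.1802],[.567,.1812]):
    q=cr(C(np.array(b+[.046]),.007));print(b,q.min(0),q.max(0))
E
```

```text
0 collar lo top 336.5327056676292 x 269.34884654173516 419.39003191841584
0 collar hi top 348.81720669363835 x 267.2482892982774 421.1337378293906
0 shank end top 296.59377058436064 x 316.2891724707001 374.57700471873227
0 shank +1 top 295.91673353185615 x 313.47934657767837 377.336328635085
0.001 collar lo top 342.4150398531606 x 268.81181799049614 418.6152956310268
0.001 collar hi top 354.8325573979099 x 266.7009375773715 420.3363516735001
0.001 shank end top 301.57637916273404 x 315.77114056002074 373.9807312850728
0.001 shank +1 top 300.9249926571946 x 312.96290393792367 376.73380501030374
0.002 collar lo top 348.27840581927967 x 268.27648937121137 417.8430112767908
0.002 collar hi top 360.82800604495685 x 266.15536271732105 419.5415535765371
0.002 shank end top 306.54552237080065 x 315.2544982773328 373.38605724970284
0.002 shank +1 top 305.91965000747825 x 312.44785253980865 376.13290439379125
[0.567, 0.1802] [309.8 237.2] [376. 300.]
[0.567, 0.1812] [314.5 237.7] [380.7 300.4]
```

{"method": "carry_out", "body": {"deltas": [{"translation":[0.0027,-0.0002,0.01],"twist":[0,0,0],"hand":1},{"translation":[0,0,0.01],"twist":[0,0,0],"hand":1},{"translation":[0,0,0.006],"twist":[0,0,0],"hand":1},{"translation":[0,0,0.001],"twist":[0,0,0],"hand":1},{"translation":[0,0,0.001],"twist":[0,0,0],"hand":1},{"translation":[0,0,0.001],"twist":[0,0,0],"hand":1},{"translation":[0,0,0],"twist":[0,0,0],"hand":1}]}}

```text
clock: 20.57
tool_pos: [0.5649, 0.1807, 0.0981]
eef_rot: [3.142, 0.0, -3.034]
ft_force: [-1.8, -0.8, 3.9]
finger_gap: 0.0174
grip_force: 30.0
```

{"method": "carry_out", "body": {"deltas": [{"translation":[0,0,0.001],"twist":[0,0,0],"hand":1},{"translation":[0,0,0.001],"twist":[0,0,0],"hand":1},{"translation":[0,0,0],"twist":[0,0,0],"hand":1}]}}

```text
clock: 20.82
tool_pos: [0.565, 0.1809, 0.0957]
eef_rot: [3.141, 0.0, -3.033]
ft_force: [1.0, 0.0, -1.3]
finger_gap: 0.017
grip_force: 30.0
```

{"method": "carry_out", "body": {"deltas": [{"translation":[0,0,0.001],"twist":[0,0,0],"hand":1},{"translation":[0,0,0.001],"twist":[0,0,0],"hand":1},{"translation":[0,0,0.001],"twist":[0,0,0],"hand":1},{"translation":[0,0,0],"twist":[0,0,0],"hand":1}]}}

```text
clock: 21.15
tool_pos: [0.5649, 0.1807, 0.0926]
eef_rot: [-3.141, 0.0, -3.034]
ft_force: [1.3, -0.1, -1.6]
finger_gap: 0.0168
grip_force: 30.0
```

{"method": "carry_out", "body": {"deltas": [{"translation":[0,0,0.001],"twist":[0,0,0],"hand":1},{"translation":[0,0,0.001],"twist":[0,0,0],"hand":1},{"translation":[0,0,0],"twist":[0,0,0],"hand":1}]}}

```text
clock: 21.4
tool_pos: [0.5649, 0.1806, 0.0907]
eef_rot: [-3.141, 0.0, -3.034]
ft_force: [2.5, -0.9, -0.9]
finger_gap: 0.0173
grip_force: 30.0
```

{"method": "carry_out", "body": {"deltas": [{"translation":[-0.0004,0,0.0015],"twist":[0,0,0],"hand":1},{"translation":[0,0,0.0015],"twist":[0,0,0],"hand":1},{"translation":[0,0,0.0015],"twist":[0,0,0],"hand":1},{"translation":[0,0,0.0015],"twist":[0,0,0],"hand":1},{"translation":[0,0,0],"twist":[0,0,0],"hand":1}]}}

```text
clock: 21.82
tool_pos: [0.565, 0.1807, 0.0844]
eef_rot: [-3.141, -0.0, -3.034]
ft_force: [1.0, -1.0, -1.9]
finger_gap: 0.0172
grip_force: 30.0
```

{"method": "carry_out", "body": {"deltas": [{"translation":[0,0,0.0015],"twist":[0,0,0],"hand":1},{"translation":[0,0,0.0015],"twist":[0,0,0],"hand":1},{"translation":[0,0,0.0015],"twist":[0,0,0],"hand":1},{"translation":[0,0,0.0015],"twist":[0,0,0],"hand":1},{"translation":[0,0,0],"twist":[0,0,0],"hand":1}]}}

```text
clock: 22.23
tool_pos: [0.5651, 0.1807, 0.0785]
eef_rot: [-3.141, -0.0, -3.034]
ft_force: [1.6, -1.0, -2.3]
finger_gap: 0.0173
grip_force: 30.0
```

{"method": "carry_out", "body": {"deltas": [{"translation":[-0.0003,-0.0003,0.002],"twist":[0,0,0],"hand":1},{"translation":[0,0,0.002],"twist":[0,0,0],"hand":1},{"translation":[0,0,0.002],"twist":[0,0,0],"hand":1},{"translation":[0,0,0.002],"twist":[0,0,0],"hand":1},{"translation":[0,0,0.002],"twist":[0,0,0],"hand":1},{"translation":[0,0,0.002],"twist":[0,0,0],"hand":1},{"translation":[0,0,0],"twist":[0,0,0],"hand":1}]}}

```text
clock: 22.82
tool_pos: [0.5653, 0.1806, 0.0663]
eef_rot: [-3.142, -0.001, -3.033]
ft_force: [0.2, -0.9, -2.0]
finger_gap: 0.0175
grip_force: 30.0
```

{"method": "carry_out", "body": {"deltas": [{"translation":[0,0,0.001],"twist":[0,0,0],"hand":1},{"translation":[0,0,0.001],"twist":[0,0,0],"hand":1},{"translation":[0,0,0.0007],"twist":[0,0,0],"hand":1},{"translation":[0,0,0],"twist":[0,0,0],"hand":1}]}}

```text
clock: 23.15
tool_pos: [0.5655, 0.1806, 0.064]
eef_rot: [3.142, -0.0, -3.033]
ft_force: [0.1, -0.6, -0.8]
finger_gap: 0.0167
grip_force: 30.0
```

{"method": "carry_out", "body": {"deltas": [{"translation":[0,0,0.0007],"twist":[0,0,0],"hand":1},{"translation":[0,0,0.0007],"twist":[0,0,0],"hand":1},{"translation":[0,0,0],"twist":[0,0,0],"hand":1}]}}

```text
clock: 23.4
tool_pos: [0.5657, 0.1806, 0.0629]
eef_rot: [3.141, 0.0, -3.034]
ft_force: [0.1, -0.6, 1.5]
finger_gap: 0.0171
grip_force: 30.0
```

{"method": "carry_out", "body": {"deltas": [{"translation":[0,0,0.0006],"twist":[0,0,0],"hand":1},{"translation":[0,0,0],"twist":[0,0,0],"hand":1}]}}

```text
clock: 23.57
tool_pos: [0.5658, 0.1806, 0.0625]
eef_rot: [3.141, 0.001, -3.034]
ft_force: [-0.1, -1.5, 4.2]
finger_gap: 0.0173
grip_force: 30.0
```

{"method": "carry_out", "body": {"deltas": [{"translation":[0,0,0.0007],"twist":[0,0,0],"hand":1},{"translation":[0,0,0.0007],"twist":[0,0,0],"hand":1},{"translation":[0,0,0],"twist":[0,0,0],"hand":1}]}}

```text
clock: 23.82
tool_pos: [0.5661, 0.1807, 0.0615]
eef_rot: [3.141, 0.001, -3.034]
ft_force: [-1.2, -0.7, 9.7]
finger_gap: 0.0174
grip_force: 30.0
```

{"method": "carry_out", "body": {"deltas": [{"translation":[0,0,0.001],"twist":[0,0,0],"hand":1},{"translation":[0,0,0],"twist":[0,0,0],"hand":1},{"translation":[0,0,0],"twist":[0,0,0],"hand":1}]}}

```text
clock: 24.07
tool_pos: [0.5663, 0.1807, 0.0609]
eef_rot: [3.141, 0.002, -3.034]
ft_force: [-1.7, -2.1, 12.0]
finger_gap: 0.0167
grip_force: 30.0
```

{"method": "carry_out", "body": {"deltas": [{"translation":[0,0,-0.0015],"twist":[0,0,0],"hand":1},{"translation":[0,0,0],"twist":[0,0,0],"hand":0.7},{"translation":[0,0,0],"twist":[0,0,0],"hand":0.5},{"translation":[0,0,0],"twist":[0,0,0],"hand":0.4},{"translation":[0,0,0],"twist":[0,0,0],"hand":0.4},{"translation":[0,0,0],"twist":[0,0,0],"hand":0.4},{"translation":[0,0,-0.02],"twist":[0,0,0],"hand":0.4},{"translation":[0,0,-0.02],"twist":[0,0,0],"hand":0.4}]}}

```text
clock: 24.73
tool_pos: [0.5644, 0.1803, 0.1004]
eef_rot: [-3.141, -0.003, -3.033]
ft_force: [0.7, -0.2, 0.9]
finger_gap: 0.0543
grip_force: 0.0
```

{"method": "carry_out", "body": {"deltas": [{"translation":[0,0,-0.03],"twist":[0,0,0],"hand":0.4},{"translation":[0,0,-0.03],"twist":[0,0,0],"hand":0.4},{"translation":[0,0,-0.02],"twist":[0,0,0],"hand":0.4},{"translation":[0,0,0],"twist":[0,0,0],"hand":0.4},{"translation":[0,0,0],"twist":[0,0,0],"hand":0.4}]}}

```text
clock: 25.15
tool_pos: [0.5662, 0.1809, 0.1823]
eef_rot: [3.141, 0.002, -3.033]
ft_force: [0.3, -0.0, -0.0]
finger_gap: 0.0551
grip_force: 0.0
```

```bash
python3 - <<'E'
from h import *
np.set_printoptions(precision=4,suppress=True)
s=read_state();print(s["clock"],s["tool_pos"],s["ft_force"],s["finger_gap"])
f=grab_frame("wrist");save(f,"w7");c=f["color"]
hsv=cv2.cvtColor(c,cv2.COLOR_BGR2HSV)
a=px(f,[.567,.1816,.096]);b=px(f,[.567,.1816,.051]);print("pred top",a,"collar",b)
t=np.linspace(0,6.28,90)
def ext(r,z):
    q=np.array([px(f,[.567+r*np.cos(i),.1816+r*np.sin(i),z]) for i in t]);return q.min(0),q.max(0)
print("top circ",ext(.009,.096),"collar",ext(.012,.051),ext(.012,.046))
col=int(round(a[0]))
for v in range(int(b[1])-18,int(a[1])+16): print(v,c[v,col].tolist(),hsv[v,col].tolist())
for r in(int(a[1]),int(b[1])-4):
    print("row",r,[(u,hsv[r,u,1].item(),hsv[r,u,2].item()) for u in range(col-17,col+18)])
E
```

```text
25.15 [0.5662 0.1809 0.1823] [ 0.2588 -0.0147 -0.0075] 0.05513496272694214
pred top [256.7535 197.4718] collar [256.819  182.9141]
top circ (array([246.2934, 187.4702]), array([267.2129, 207.2558])) collar (array([244.8676, 171.2887]), array([268.7692, 194.2518])) (array([245.0608, 170.0919]), array([268.5883, 192.7283]))
164 [137, 150, 161] [16, 38, 161]
165 [135, 147, 159] [15, 38, 159]
166 [134, 147, 159] [16, 40, 159]
167 [135, 148, 160] [16, 40, 160]
168 [134, 146, 159] [14, 40, 159]
169 [134, 147, 160] [15, 41, 160]
170 [112, 133, 148] [17, 62, 148]
171 [54, 97, 124] [18, 144, 124]
172 [68, 119, 152] [18, 141, 152]
173 [70, 121, 155] [18, 140, 155]
174 [65, 111, 145] [17, 141, 145]
175 [52, 89, 114] [18, 139, 114]
176 [52, 85, 114] [16, 139, 114]
177 [56, 81, 124] [11, 140, 124]
178 [51, 90, 115] [18, 142, 115]
179 [50, 76, 113] [12, 142, 113]
180 [58, 93, 127] [15, 139, 127]
181 [48, 87, 115] [17, 149, 115]
182 [48, 75, 122] [11, 155, 122]
183 [47, 87, 114] [18, 150, 114]
184 [51, 82, 115] [15, 142, 115]
185 [56, 81, 132] [10, 147, 132]
186 [48, 89, 114] [19, 148, 114]
187 [63
[... 1341 characters left out ...]
68, 44, 156), (269, 38, 160), (270, 40, 178), (271, 38, 179), (272, 37, 179), (273, 39, 184), (274, 37, 179)]
row 178 [(240, 47, 159), (241, 40, 161), (242, 41, 160), (243, 40, 160), (244, 40, 158), (245, 41, 157), (246, 107, 146), (247, 142, 151), (248, 144, 149), (249, 136, 148), (250, 142, 124), (251, 143, 114), (252, 138, 129), (253, 144, 133), (254, 146, 133), (255, 139, 121), (256, 137, 117), (257, 142, 115), (258, 140, 113), (259, 140, 120), (260, 143, 130), (261, 146, 124), (262, 143, 114), (263, 144, 108), (264, 139, 127), (265, 141, 146), (266, 142, 149), (267, 141, 150), (268, 68, 149), (269, 42, 157), (270, 38, 176), (271, 37, 179), (272, 37, 180), (273, 36, 182), (274, 51, 181)]
```

```bash
python3 - <<'E'
from h import *
f=grab_frame("top");g=load("top")
for n,i in(("old",g),("new",f)):
    c=i["color"].astype(int)[215:250,315:345];m=(c[...,2]>90)&(c[...,2]>2*c[...,1])&(c[...,2]>2*c[...,0])
    v,u=np.nonzero(m);print(n,len(u),u.mean()+315,v.mean()+215)
print(sign_off())
E
```

```text
old 42 330.2142857142857 232.92857142857142
new 39 330.2564102564103 231.33333333333334
the job is handed in; nothing more can be done
None
```

The drift wedged the strap into line and is back in its original rack hole, and the bolt is pushed home and released; the job was handed in at about 25 s, and the fully-home check rests on contact height, force and a pixel comparison, not a final viewed picture.

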